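Clear the cutting block of loose hardware

ROBOT

A 6-joint arm with a two-finger parallel gripper is mounted at the origin on the work surface. World frame = base frame: x ahead of the robot, y to its left, z up, the work surface at z = 0. Lengths are in m, angles in rad, forces in N, time in s.
With the tool pointing down it reaches from about 0.35 to 0.775 m from the base axis. Payload 5.5 kg.
Tool frame: the origin (TCP) lies on the centre line of the jaws, within the pads' length; the fingertips stand 11 mm ahead of it and the grasp point (between the pads) lies 8 mm behind it (env.nose_length is the distance from the TCP to the fingertips, in m); x points along the fingers, z is the direction in which the jaws open and shut, and the axes are right-handed (so a half turn about x gives the same grasp; the last joint's range is limited). The gripper opens to 85 mm and grips with 20 to 120 N. Pads are 22 mm wide; open, the fingers measure 114 mm over their backs; the gripper's body (76 mm by 85 mm) begins 54 mm behind the grasp point. The pads swing forward as they close: fully open they stand 13 mm farther back than shut.
Start: joints at [-0.14, 0.313, 0.046, 1.304, 0, 1.431], TCP at [0.575, -0, 0.242] pointing down, gripper open.
Joint ranges: [-2.76, 2.76], [-0.86, 1.69], [-1.03, 1.26], [-2.2, 2.34], [-1.47, 1.5], [-3.14, 3.14]. Speed limits (rad/s): [2.57, 2.57, 3.14, 3.14, 3.14, 3.14].

INTERFACE

Orientations are given as a unit quaternion [w, x, y, z].
In Python, from workcell import env gives the robot as it stands. The module is installed in compiled form; this text tells all that it offers.
- The arm moves only by the tool step_arm, never from a script. Its argument "moves" is a list that holds one entry, the list of rows, each a list of 7 numbers: the turn, a rotation vector about the tool's x, y, z in rad, then the shift along the tool's x, y, z in m, then the opening, from 0 (shut) to 1 (fully open). In form: [[[rx, ry, rz, tx, ty, tz, grip], ...]]. A call has 1 to 12 rows; each row is the pose to reach, as a shift and turn from the pose measured when the call began, along the tool's axes at that moment; what a row does not reach only later rows make up. A row lasts 1/10 s, in which the tool goes at most 50 mm and 8.59 degrees, less where a joint would pass 70% of its speed; a pose out of reach is approached as far as the arm can. A call with a gripper value outside its range is refused whole. The fingers move at their own pace and stop on an object; "force" is the grip in N (left out, the last holds). Time passes only in rows, so rows that repeat a pose let the fingers close. It gives the time, the measured TCP pose, the force and the opening at its end, in the units of the state.
- env.get_state(): the state, without advancing time (a new reading comes with each control period).
- env.read_camera(name): name is "scene" or "side" or "wrist"; returns (picture, depth): 384x512x3 uint8, red, green, blue; 384x512 float32, m along the optical axis (not along the pixel's ray), 0 where there is no reading.
- env.get_calibration(name): a dict with "mtx" (3x3 intrinsics, pixels), "camera_from_world" (4x4, takes a point from world to camera coordinates); the wrist camera has in their place "T_tool_cam" (4x4, takes a point from camera to tool coordinates, whose origin is the TCP and whose axes are the tool frame's). Camera axes: x right, y down, z forward; pixel columns grow to the right and rows downward; lengths in m; the calibration is good to about 2 mm. A picture is of the moment at which its call begins: read the wrist's pose just before it. get_calibration takes no time and is no camera call.
- env.hand_in(): hands the job in, once; it reports no verdict.
Trained networks look in the newest picture that a camera, given by its name, has taken for a name from the list of things; names that differ only in an ending like _2 or _b are one class to them, and where a whole thing is asked for, a point or a joint stands for the part that bears it (a point fixed in the world has none). Each returns a list of dicts, best first, with "confidence" (0 to 1); they miss things now and then, are a little off and sometimes report something else, mostly with a low value. They report only what shows in the picture. A call takes as long as a camera call.
- env.boxes_of(camera, thing): "uv" ([column, row] in pixels, amid what is visible of it).
- env.silhouettes(camera, thing): "mask" (384x512 bool, what is visible of it) and "uv" ([column, row] in pixels, amid what is visible of it).
The state is a dict: "clock": time; "joint_pos": joint angles; "qvel": joint speeds; "tau": joint torques, N m; "tcp_pos": TCP position; "orientation": TCP orientation; "wrist_force": force on the tool from outside, world axes, zero at the start; "ft_torque": the same for the moment, N m; "finger_gap": finger opening in m.
Only numpy, scipy, OpenCV 4.12 (cv2) and the standard library are available. Lean on these libraries where they do the work, as an engineer would, in place of code of your own. Each camera call takes 0.05 s, during which the arm holds its last target.

TASK

Clear the cutting block for the press: with the fingertips, sweep the two brass buckles sideways off the block into the green tray and the steel ring off the opposite side into the black tray. Push them only, do not pick any of them up, and leave the red cutting die, the tin and everything else around where they are.

Things in the scene. Friction and masses are not known exactly. Their poses are not given: they have to be found in the camera images.
- block: fixed cutting block, timber with a burgundy top pad, 320 (x) by 300 (y) by 45 mm high; origin at the centre of its underside, flat top 45 mm above it; x points away from the robot, y to its left, within 0.15 rad. The hardware lies in three lanes along its y, 65 mm apart in x (which in which varies), so each can be pushed straight along the block's y without meeting another
- green_tray: green tray for brass, open and fixed, on the table against the left or right side of the block (varies), facing the other tray; 280 (x) by 130 (y) by 34 mm high, walls and floor 4 mm; rim 11 mm below the block's top, 2 mm from its side; it spans the block's x from -170 to +110 mm; a piece pushed over the edge drops in; origin at the centre of its underside, axes as the block's
- black_tray: black tray for steel, open and fixed, on the table against the left or right side of the block (varies), facing the other tray; 280 (x) by 130 (y) by 34 mm high, walls and floor 4 mm; rim 11 mm below the block's top, 2 mm from its side; it spans the block's x from -170 to +110 mm; a piece pushed over the edge drops in; origin at the centre of its underside, axes as the block's
- buckle_a: first brass belt buckle, an open rectangular frame with a centre bar, 44 (x) by 36 (y) by 10 mm high, about 70 g, lying loose and flat on the cutting block at any yaw (a narrow or off-centre push makes it turn aside); the frame's bars are 7 mm wide; origin at the centre of its underside, z up
- buckle_b: second, identical brass belt buckle, an open rectangular frame with a centre bar, 44 (x) by 36 (y) by 10 mm high, about 70 g, lying loose and flat on the cutting block at any yaw (a narrow or off-centre push makes it turn aside); the frame's bars are 7 mm wide; origin at the centre of its underside, z up
- steel_ring: round steel ring lying flat and loose on the block, 42 mm outside, 26 mm inside, 10 mm high, about 65 g; origin at the centre of its underside, z up
- die: red strip-steel cutting die lying loose on the far part of the block, 56 (x) by 100 (y) by 32 mm high, 0.4 kg, its near side at least 15 mm beyond the nearest hardware; origin at the centre of its underside; leave it alone
- wax_tin: round metal tin loose on the far part of the block beside the die, 52 mm across, 26 mm high; origin at the centre of its underside; leave it alone
- spare_die: spare red cutting die loose on the table left of the trays, 120 (x) by 70 (y) by 32 mm high; origin at the centre of its underside; leave it alone
- hammer: hammer lying on the table to the right of the right-hand tray, 260 mm long along its x, head 88 mm wide at its +x end, 26 mm high; origin midway along it, on the table; leave it alone
- glue_jar: amber glue jar with a yellow lid, 72 mm across, 100 mm high, on the table at the near right; origin at the centre of its underside; leave it alone
- stud_bowl: small white bowl, 100 mm across, 40 mm high, on the table at the near left; origin at the centre of its underside; leave it alone

How it is judged:
By the outcome, as a careful person would: the job done as asked, in the order asked, and still so for the second after the job is handed in, with the robot touching nothing.
It also fails if it takes over 58 s, if anything falls off the work surface, if the arm or the gripper's body presses on something with over 40 N, if the wrist force passes 120 N, or if a joint passes its speed limit or range.

## Working session

There is one attempt and no reset: what is moved stays moved. The work goes in short steps, Python scripts to look and compute and a tool call to move; the robot and the scene stay as the last step left them, time stands still between calls to the robot, and variables do not carry over. Pictures are saved under pics/ and viewed, and the job is handed in when it is done.

Besides the shell and the picture viewer there is one more tool, called after "Request:" as name([rows], argument=value, ...), one row to a line, values as JSON. step_arm: Moves the arm, as the interface text tells. Its arguments: {"type":"object","properties":{"moves":{"type":"array","items":{"type":"array","items":{"type":"array","items":{"type":"number"}}}},"force":{"type":"number"}},"required":["moves"]}

```bash
mkdir -p pics
python3 - <<'E'
from workcell import env
import cv2
print(env.get_state())
for n in ["scene","wrist"]:
    p,d=env.read_camera(n); cv2.imwrite(f"pics/{n}0.png",p[:,:,::-1]); c=env.get_calibration(n); print(n,{k:v.tolist() if hasattr(v,'tolist') else v for k,v in c.items()})
E
```

```text
{'clock': 0.0, 'joint_pos': array([-1.39575720e-01,  3.13987887e-01,  4.49382099e-02,  1.30359320e+00,
       -1.30155084e-05,  1.43119016e+00]), 'qvel': array([-0.00175484, -0.00021667,  0.00150963, -0.00023438, -0.00010126,
        0.00098689]), 'tau': array([-2.90074182e-03, -4.80629075e+01,  2.98531097e+01,  1.95313990e-02,
       -3.83516899e-04, -4.27451073e-05]), 'tcp_pos': array([5.74491541e-01, 7.19647676e-05, 2.41399304e-01]), 'orientation': array([7.06459336e-01, 7.55108320e-05, 7.07753623e-01, 9.70488942e-05]), 'wrist_force': array([-0.5582017 ,  0.99003646,  0.3043663 ]), 'ft_torque': array([ 0.04413519, -0.01196453,  0.01047132]), 'finger_gap': 0.08572232657518397}
scene {'mtx': [[376.82107933020046, 0.0, 255.22972454299796], [0.0, 376.82107933020046, 186.32707331253405], [0.0, 0.0, 1.0]], 'camera_from_world': [[0.6164627930197887, 0.7873194485902285, 0.010085171977691832, -0.3497969686227341], [0.6845330452628408, -0.529564891209188, -0.5009745861236705, -0.33419051518249565], [-0.38908628190341377, 0.31573582607961953, -0.8654032316581662, 1.3393097667644567], [0.0, 0.0, 0.0, 1.0]]}
wrist {'mtx': [[321.0487711899834, 0.0, 259.0725185830248], [0.0, 321.0487711899834, 190.74399081861588], [0.0, 0.0, 1.0]], 'T_tool_cam': [[0.0016464995332591548, -0.3133361286427394, 0.9496408581808534, -0.13185924786034267], [2.017724093781073e-05, -0.9496421348000654, -0.31333658484966836, 0.08177986739759413], [0.9999986443151637, 0.0005350696731079281, -0.0015572630731493634, 0.00011836088975658576], [0.0, 0.0, 0.0, 1.0]]}
```

View pics/scene0.png

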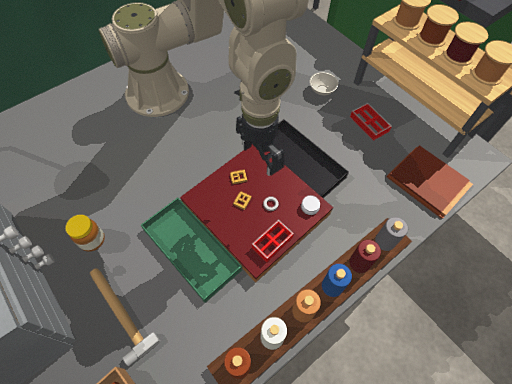

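View pics/wrist0.png

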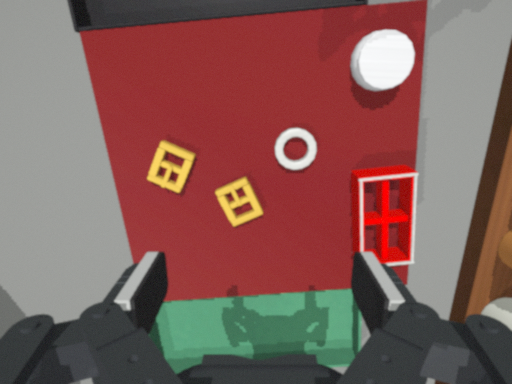

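```bash
cat > h.py <<'E'
from workcell import env
import numpy as np, cv2
from scipy.spatial.transform import Rotation as R
def wristT(s):
    q=s['orientation']; T=np.eye(4); T[:3,:3]=R.from_quat([q[1],q[2],q[3],q[0]]).as_matrix(); T[:3,3]=s['tcp_pos']; return T
def cloud(n):
    s=env.get_state(); p,d=env.read_camera(n); c=env.get_calibration(n); K=c['mtx']
    W=wristT(s)@c['T_tool_cam'] if n=='wrist' else np.linalg.inv(c['camera_from_world'])
    v,u=np.mgrid[:384,:512]
    P=np.stack([(u-K[0,2])/K[0,0]*d,(v-K[1,2])/K[1,1]*d,d,np.ones_like(d)],-1)@W.T
    return p,d,P[...,:3]
E
python3 - <<'E'
from h import *
print(env.nose_length)
for n in ['wrist','scene']:
    p,d,X=cloud(n); print(n)
    for t in ['buckle_a','steel_ring','die','wax_tin']:
        for o in env.silhouettes(n,t):
            m=o['mask']&(d>0); 
            if m.sum()<20: continue
            Q=X[m]; z=np.percentile(Q[:,2],80); Q=Q[Q[:,2]>z-.006]
            r=cv2.minAreaRect((Q[:,:2]*1000).astype(np.float32))
            print(t,round(o['confidence'],2),np.round(o['uv']),'z',round(z,4),'rect',np.round(r[0],1),np.round(r[1],1),round(r[2],1))
    # block top: reddish dark
    hsv=cv2.cvtColor(p,cv2.COLOR_RGB2HSV); 
    m=(d>0)&(abs(X[...,2]-.045)<.005)&((hsv[...,0]<10)|(hsv[...,0]>168))&(hsv[...,1]>120)&(hsv[...,2]<170)
    Q=X[m]; r=cv2.minAreaRect((Q[:,:2]*1000).astype(np.float32)); print('block',m.sum(),np.median(Q[:,2]),r,np.round(cv2.boxPoints(r)))
E
```

```text
0.011
wrist
buckle_a 0.9 [237. 204.] z 0.0557 rect [552.8 -36.2] [36.2 44.1] 24.7
buckle_a 0.57 [167. 167.] z 0.0559 rect [483.2   2.1] [44.5 36.2] 65.5
steel_ring 0.85 [302. 156.] z 0.0555 rect [610.2  21. ] [41.  40.5] 32.4
die 0.6 [386. 214.] z 0.075 rect [702.7 -48.8] [ 56.8 100.2] 6.3
die 0.5 [253. 130.] z 0.0458 rect [578.4  -6.9] [320.3 300.3] 4.8
die 0.44 [169. 165.] z 0.0559 rect [483.2   2.1] [44.5 36.2] 65.5
wax_tin 0.91 [381.  57.] z 0.0715 rect [684.9 103.2] [48.  47.2] 20.7
block 70774 0.04519119565874555 ((578.2673950195312, -6.7249298095703125), (318.6811828613281, 300.04248046875), 4.773144245147705) [[ 407.  130.]
 [ 432. -169.]
 [ 750. -143.]
 [ 725.  156.]]
scene
buckle_a 0.69 [239. 174.] z 0.0549 rect [485.    1.8] [38.2 36. ] 60.4
buckle_a 0.5 [240. 196.] z 0.055 rect [554.6 -37.9] [36.6 44.1] 26.6
steel_ring 0.64 [272. 208.] z 0.0555 rect [612.8  19.8] [37.9 39.6] 15.2
die 0.67 [274. 240.] z 0.0742 rect [703.8 -49.7] [ 56.5 100.9] 6.1
die 0.63 [366. 122.] z 0.0272 rect [563.  492.2] [ 76.1 121.7] 84.6
wax_tin 0.62 [309. 205.] z 0.0717 rect [686.2 102.4] [45.5 46.9] 52.0
block 8588 0.044221168977275405 ((683.2396850585938, -196.46719360351562), (500.9366149902344, 692.8543090820312), 4.2507452964782715) [[ 408.  130.]
 [ 459. -561.]
 [ 959. -523.]
 [ 907.  168.]]
```

Request:
step_arm([
  [[0,0,0,0.03,0.013,-0.023,0.13],[-0.04,0,0,0.06,0.026,-0.045,0.13],[-0.083,0,0,0.09,0.04,-0.07,0.13],[-0.083,0,0,0.12,0.0515,-0.09,0.13],[-0.083,0,0,0.12,0.0515,-0.09,0.13],[-0.083,0,0,0.12,0.0515,-0.09,0.13]],
], force=40)

```text
clock: 1.2
tcp_pos: [0.4847, 0.0517, 0.1222]
orientation: [0.706, -0.03, 0.707, 0.03]
wrist_force: [-0.0, 0.2, -0.8]
finger_gap: 0.0111
```

```bash
cat >> h.py <<'E'
def bl(p):
    d=np.asarray(p[:2])*1000-[578.4,-6.8]; c,s=np.cos(.0833),np.sin(.0833); return np.round([c*d[0]+s*d[1],-s*d[0]+c*d[1]],1)
def rep():
    s=env.get_state(); W=wristT(s); print('t',s['clock'],'block',bl(s['tcp_pos']),'z',s['tcp_pos'][2],'gap',s['finger_gap'],'F',s['wrist_force'].round(1),'yaw err',round(np.arctan2(-W[0,1],W[1,1])-.0833,4), 'xaxis',W[:3,0].round(3))
E
python3 - <<'E'
from h import *
rep()
p,d,X=cloud('wrist'); cv2.imwrite('pics/w1.png',p[:,:,::-1])
p,d,X=cloud('side'); cv2.imwrite('pics/s1.png',p[:,:,::-1])
E
```

```text
t 1.2 block [-88.5  66. ] z 0.12224735465545764 gap 0.01112464236544671 F [-0.   0.2 -0.8] yaw err 0.0002 xaxis [-0.001 -0.    -1.   ]
```

View pics/w1.png

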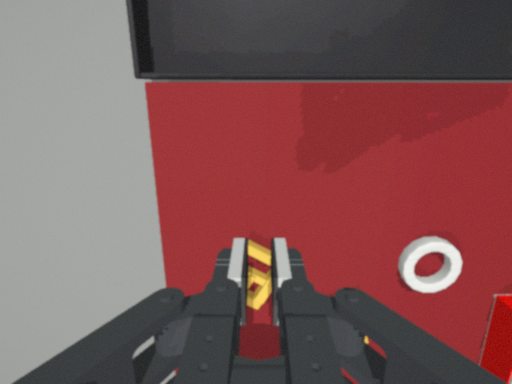

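View pics/s1.png

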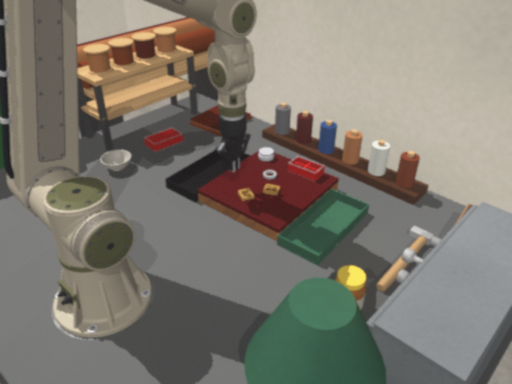

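Request:
step_arm([
  [[0,0,0,0.025,0,0,0.19],[0,0,0,0.045,0,0,0.19],[0,0,0,0.057,0,0,0.19],[0,0,0,0.061,0,0,0.19],[0,0,0,0.061,0,0,0.19]],
])

```text
clock: 1.8
tcp_pos: [0.4883, 0.0508, 0.0631]
orientation: [0.708, -0.029, 0.705, 0.029]
wrist_force: [0.2, -0.3, 0.5]
finger_gap: 0.0168
```

Run:
```python
from h import *
rep()
p,d,X=cloud('wrist'); cv2.imwrite('pics/w2.png',p[:,:,::-1])
for v in range(200,300,6): print(v,[ (round(float(X[v,u,2])*1000)) for u in range(216,310,5)])
```

```text
t 1.8 block [-85.   64.9] z 0.06308387065060225 gap 0.016790284306138457 F [ 0.2 -0.3  0.5] yaw err -0.001 xaxis [ 0.004 -0.    -1.   ]
200 [44, 45, 44, 45, 47, 44, 45, 45, 46, 45, 46, 46, 45, 45, 45, 44, 45, 46, 45]
206 [46, 45, 45, 46, 45, 47, 44, 45, 46, 45, 46, 45, 46, 45, 45, 46, 46, 45, 46]
212 [45, 45, 45, 47, 46, 46, 46, 47, 45, 44, 45, 46, 44, 45, 45, 46, 46, 45, 46]
218 [46, 45, 44, 45, 45, 46, 45, 44, 45, 44, 43, 46, 45, 195, 45, 45, 44, 46, 45]
224 [45, 45, 46, 44, 44, 45, 45, 46, 45, 45, 46, 46, 45, 44, 45, 45, 44, 45, 46]
230 [46, 45, 44, 46, 45, 46, 45, 46, 45, 45, 45, 46, 45, 45, 44, 46, 46, 46, 46]
236 [44, 45, 46, 45, 44, 45, 46, 44, 45, 45, 46, 45, 45, 46, 46, 45, 45, 46, 45]
242 [44, 45, 45, 60, 62, 61, 45, 44, 46, 44, 46, 45, 52, 60, 60, 61, 45, 46, 46]
248 [44, 59, 59, 66, 67, 67, 45, 45, 45, 45, 45, 46, 53, 67, 66, 68, 60, 58, 45]
254 [65, 64, 71, 72, 72, 69, 46, 45, 44, 45, 46, 45, 55, 72, 72, 73, 64, 64, 64]
260 [70, 70, 78, 77, 76, 71, 45, 45, 45, 44, 45, 45, 56, 78, 77, 77, 70, 70, 70]
266 [75, 76, 82, 82, 83, 71, 46, 45, 46, 45, 44, 44, 57, 82, 82, 82, 82, 75, 75]
272 [80, 80, 86, 87, 86, 73, 45, 45, 45, 46, 45, 45, 58, 86, 86, 86, 85, 79, 80]
278 [91, 91, 90, 90, 90, 72, 45, 45, 45, 46, 45, 45, 59, 90, 91, 90, 92, 92, 91]
284 [97, 97, 96, 94, 90, 75, 45, 45, 46, 45, 45, 45, 46, 90, 90, 95, 94, 98, 97]
290 [98, 100, 100, 98, 90, 74, 46, 46, 45, 44, 45, 46, 45, 195, 92, 99, 99, 100, 99]
296 [103, 102, 103, 102, 89, 75, 52, 49, 48, 46, 45, 45, 45, 90, 95, 103, 103, 103, 102]
```

View pics/w2.png

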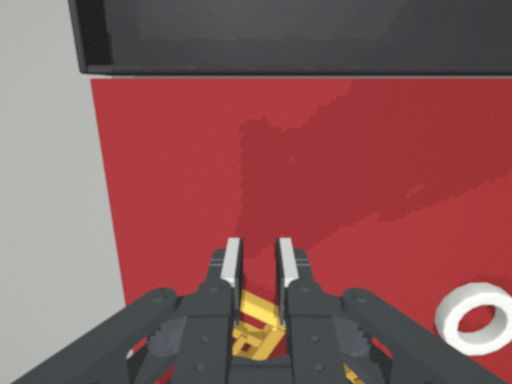

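Request:
step_arm([
  [[0,0,0,0.003,0,-0.0025,0.19],[0,0,0,0.003,-0.006,-0.0025,0.19],[0,0,0,0.003,-0.016,-0.0025,0.19],[0,0,0,0.003,-0.028,-0.0025,0.19],[0,0,0,0.003,-0.04,-0.0025,0.19],[0,0,0,0.003,-0.052,-0.0025,0.19],[0,0,0,0.003,-0.064,-0.0025,0.19],[0,0,0,0.003,-0.076,-0.0025,0.19],[0,0,0,0.003,-0.088,-0.0025,0.19]],
])

```text
clock: 2.75
tcp_pos: [0.4934, -0.0382, 0.0606]
orientation: [0.708, -0.029, 0.705, 0.029]
wrist_force: [-0.2, 0.2, -0.9]
finger_gap: 0.0159
```

```bash
cat >> h.py <<'E'
def look(tag):
    rep()
    p,d,X=cloud('wrist'); cv2.imwrite(f'pics/w{tag}.png',p[:,:,::-1])
    p,d,X=cloud('scene'); cv2.imwrite(f'pics/c{tag}.png',cv2.resize(p[100:300,130:360],None,fx=3,fy=3,interpolation=cv2.INTER_CUBIC)[:,:,::-1])
E
python3 -c "
from h import *
look(3)"
```

```text
t 2.75 block [-87.4 -24.2] z 0.060571229146316935 gap 0.01593317588473126 F [-0.2  0.2 -0.9] yaw err -0.0012 xaxis [ 0.005 -0.    -1.   ]
```

View pics/w3.png

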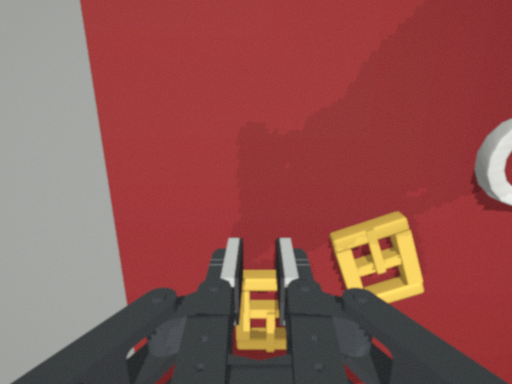

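View pics/c3.png

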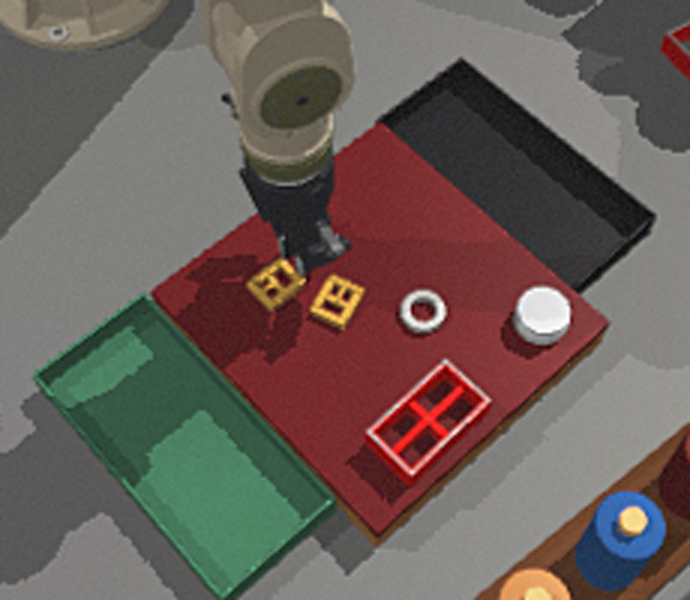

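Request:
step_arm([
  [[0,0,0,0,-0.012,0,0.19],[0,0,0,0,-0.024,0,0.19],[0,0,0,0,-0.036,0,0.19],[0,0,0,0,-0.048,0,0.19],[0,0,0,0,-0.061,0,0.19],[0,0,0,0,-0.074,0,0.19],[0,0,0,0,-0.087,0,0.19],[0,0,0,0,-0.1,0,0.19],[0,0,0,0,-0.113,0,0.19],[0,0,0,0,-0.126,0,0.19],[0,0,0,0,-0.139,0,0.19],[0,0,0,0,-0.141,0,0.19]],
])

```text
clock: 4.05
tcp_pos: [0.5055, -0.1812, 0.061]
orientation: [0.709, -0.029, 0.704, 0.027]
wrist_force: [1.1, -0.2, -0.2]
finger_gap: 0.0163
```

```bash
python3 -c "
from h import *
look(4)"
```

```text
t 4.05 block [ -87.1 -167.8] z 0.06096805154915612 gap 0.016284764516733982 F [ 1.1 -0.2 -0.2] yaw err -0.0047 xaxis [ 0.006 -0.002 -1.   ]
```

View pics/w4.png

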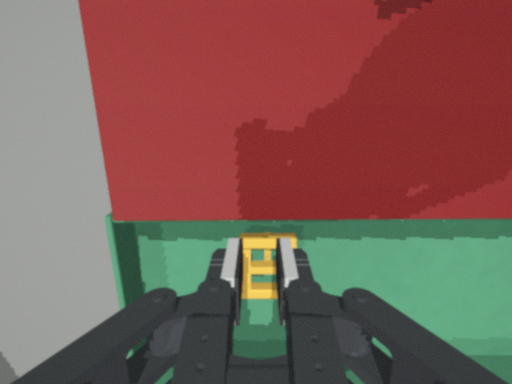

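View pics/c4.png

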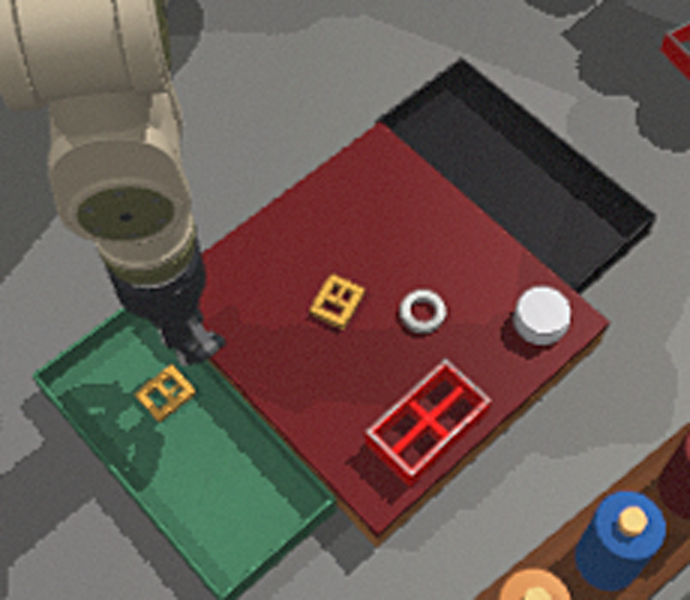

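Request:
step_arm([
  [[0,0,0,-0.03,0,0,0.19],[-0.004,0,0,-0.055,0.01,0.005,0.19],[-0.004,0,0,-0.055,0.05,0.02,0.19],[-0.004,0,0,-0.055,0.09,0.035,0.19],[-0.004,0,0,-0.055,0.13,0.05,0.19],[-0.004,0,0,-0.055,0.165,0.056,0.19],[-0.004,0,0,-0.05,0.189,0.056,0.19],[-0.004,0,0,-0.04,0.189,0.056,0.19],[-0.004,0,0,-0.04,0.189,0.056,0.19]],
])

```text
clock: 5.05
tcp_pos: [0.5443, 0.014, 0.0994]
orientation: [0.707, -0.031, 0.706, 0.03]
wrist_force: [0.6, -0.3, -1.7]
finger_gap: 0.0163
```

```bash
python3 -c "
from h import *
look(5)"
```

```text
t 5.05 block [-32.3  23.6] z 0.09942773800258331 gap 0.016276924189758856 F [ 0.6 -0.3 -1.7] yaw err 0.0023 xaxis [ 0.003 -0.001 -1.   ]
```

View pics/w5.png

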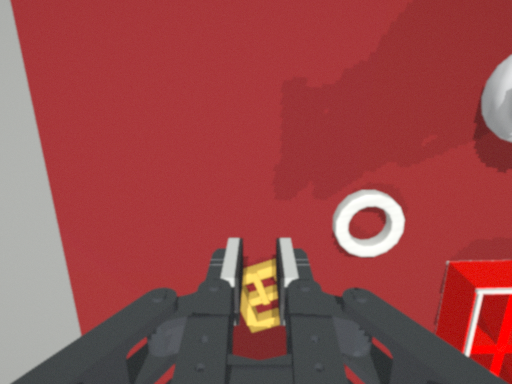

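Clear of the ring and behind the second buckle. Descend and push.

Request:
step_arm([
  [[0,0,0,0.02,0,0,0.19],[0,0,0,0.035,0,0,0.19],[0,0,0,0.039,0,0,0.19],[0,0,0,0.039,0,0,0.19],[0,0,0,0.039,-0.008,0,0.19],[0,0,0,0.039,-0.018,0,0.19],[0,0,0,0.039,-0.03,0,0.19],[0,0,0,0.039,-0.042,0,0.19],[0,0,0,0.039,-0.054,0,0.19],[0,0,0,0.039,-0.066,0,0.19],[0,0,0,0.039,-0.078,0,0.19]],
])

```text
clock: 6.25
tcp_pos: [0.5519, -0.0663, 0.0616]
orientation: [0.708, -0.03, 0.705, 0.029]
wrist_force: [-0.9, 1.2, 1.1]
finger_gap: 0.0166
```

```bash
python3 -c "
from h import *
look(6)"
```

```text
t 6.25 block [-31.4 -57.1] z 0.06162634986350796 gap 0.016568628294519418 F [-0.9  1.2  1.1] yaw err -0.0006 xaxis [ 0.004 -0.001 -1.   ]
```

View pics/w6.png

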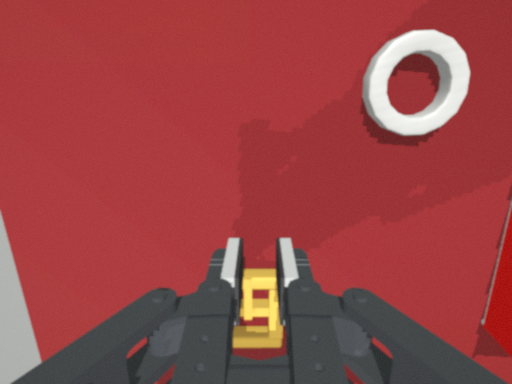

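View pics/c6.png

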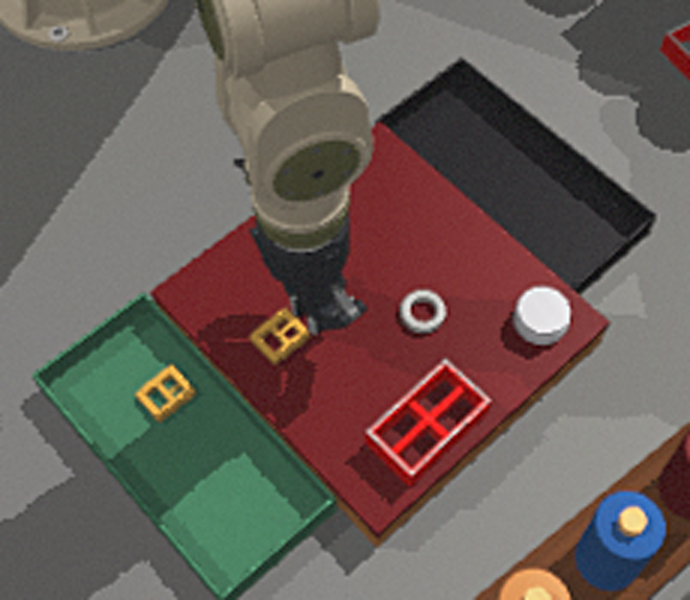

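Squared up. Remaining travel is about -0.110 m.

Request:
step_arm([
  [[0,0,0,0.001,-0.012,0,0.19],[0,0,0,0.001,-0.024,0,0.19],[0,0,0,0.001,-0.036,0,0.19],[0,0,0,0.001,-0.048,0,0.19],[0,0,0,0.001,-0.06,0,0.19],[0,0,0,0.001,-0.072,0,0.19],[0,0,0,0.001,-0.084,0,0.19],[0,0,0,0.001,-0.096,0,0.19],[0,0,0,0.001,-0.108,0,0.19],[0,0,0,0.001,-0.11,0,0.19]],
])

```text
clock: 7.35
tcp_pos: [0.5615, -0.1785, 0.0609]
orientation: [0.708, -0.029, 0.705, 0.027]
wrist_force: [0.9, 0.6, -0.3]
finger_gap: 0.0162
```

```bash
python3 -c "
from h import *
look(7)"
```

```text
t 7.35 block [ -31.2 -169.7] z 0.06093267651273246 gap 0.016229088117441764 F [ 0.9  0.6 -0.3] yaw err -0.0039 xaxis [ 0.005 -0.003 -1.   ]
```

View pics/c7.png

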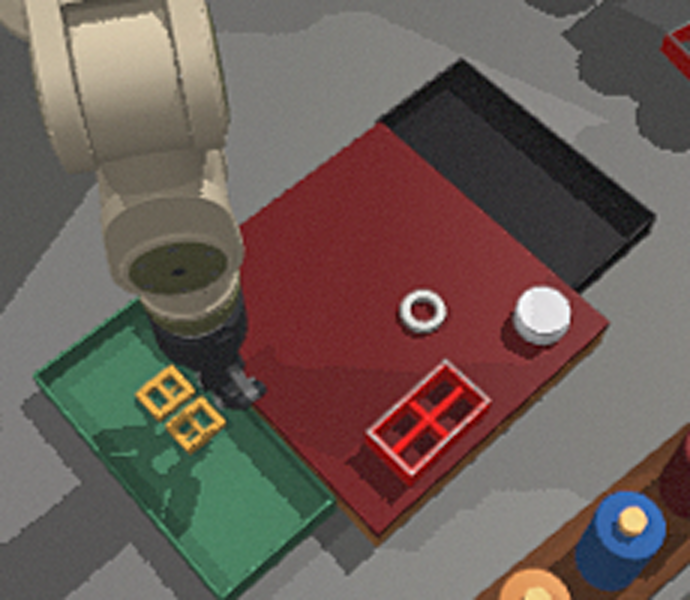

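Request:
step_arm([
  [[0,0,0,-0.03,0,0,0.19],[-0.004,0,0,-0.055,0.01,0.01,0.19],[-0.004,0,0,-0.055,0.045,0.03,0.19],[-0.004,0,0,-0.055,0.08,0.05,0.19],[-0.004,0,0,-0.055,0.115,0.065,0.19],[-0.004,0,0,-0.05,0.145,0.065,0.19],[-0.004,0,0,-0.04,0.147,0.065,0.19],[-0.004,0,0,-0.04,0.147,0.065,0.19]],
])

```text
clock: 8.25
tcp_pos: [0.6125, -0.024, 0.0992]
orientation: [0.707, -0.031, 0.706, 0.03]
wrist_force: [0.1, 0.1, -1.0]
finger_gap: 0.0162
```

```bash
python3 -c "
from h import *
look(8)
p,d,X=cloud('wrist')
for o in env.silhouettes('wrist','steel_ring'):
    m=o['mask']&(d>0)&(X[...,2]>.05)&(X[...,2]<.06);Q=X[m];r=cv2.minAreaRect((Q[:,:2]*1000).astype(np.float32));print(o['confidence'],r,bl(np.array(r[0])/1000))
"
```

```text
t 8.25 block [ 32.6 -19.9] z 0.0991638951454678 gap 0.016241079681996975 F [ 0.1  0.1 -1. ] yaw err 0.0034 xaxis [ 0.002 -0.001 -1.   ]
0.86 ((610.5374145507812, 20.940895080566406), (41.024452209472656, 40.630287170410156), 75.04235076904297) [34.3 25. ]
0.66 ((643.9332885742188, 19.385757446289062), (108.080078125, 130.31680297851562), 1.7039426565170288) [67.5 20.6]
```

View pics/w8.png

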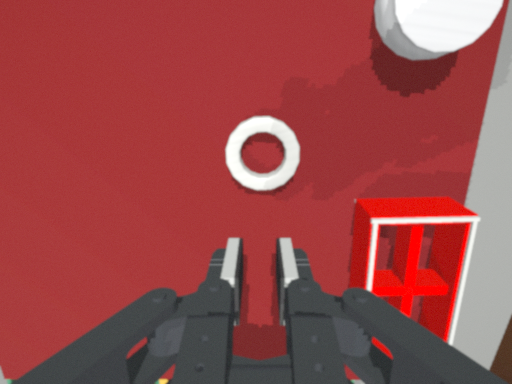

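Request:
step_arm([
  [[0,0,0,0.02,0,0.001,0.26],[0,0,0,0.035,0,0.001,0.26],[0,0,0,0.039,0,0.001,0.26],[0,0,0,0.039,0,0.001,0.26],[0,0,0,0.039,0.008,0.001,0.26],[0,0,0,0.039,0.018,0.001,0.26],[0,0,0,0.039,0.03,0.001,0.26],[0,0,0,0.039,0.042,0.001,0.26],[0,0,0,0.039,0.054,0.001,0.26],[0,0,0,0.039,0.066,0.001,0.26],[0,0,0,0.039,0.078,0.001,0.26]],
])

```text
clock: 9.55
tcp_pos: [0.6087, 0.0524, 0.062]
orientation: [0.708, -0.03, 0.705, 0.029]
wrist_force: [-0.6, -0.3, 0.1]
finger_gap: 0.0218
```

```bash
python3 -c "
from h import *
look(9)"
```

```text
t 9.55 block [35.1 56.5] z 0.061977798460919976 gap 0.021803958070858175 F [-0.6 -0.3  0.1] yaw err -0.0001 xaxis [ 0.005 -0.002 -1.   ]
```

View pics/w9.png

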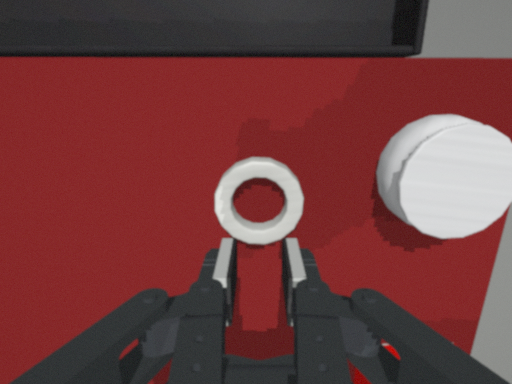

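Request:
step_arm([
  [[0,0,0,0.002,0.012,0,0.26],[0,0,0,0.002,0.024,0,0.26],[0,0,0,0.002,0.036,0,0.26],[0,0,0,0.002,0.048,0,0.26],[0,0,0,0.002,0.06,0,0.26],[0,0,0,0.002,0.072,0,0.26],[0,0,0,0.002,0.084,0,0.26],[0,0,0,0.002,0.096,0,0.26],[0,0,0,0.002,0.108,0,0.26],[0,0,0,0.002,0.11,0,0.26]],
])

```text
clock: 10.65
tcp_pos: [0.5988, 0.1644, 0.0595]
orientation: [0.708, -0.031, 0.705, 0.03]
wrist_force: [0.6, 0.1, -0.5]
finger_gap: 0.0223
```

Request:
step_arm([
  [[0,0,0,-0.03,0,0,0.26],[0,0,0,-0.07,0,0,0.26],[0,0,0,-0.11,-0.02,-0.02,0.26],[0,0,0,-0.15,-0.06,-0.04,0.26],[0,0,0,-0.18,-0.1,-0.05,0.26],[0,0,0,-0.18,-0.14,-0.05,0.26],[0,0,0,-0.18,-0.15,-0.05,0.26],[0,0,0,-0.18,-0.15,-0.05,0.26]],
])

```text
clock: 11.45
tcp_pos: [0.5613, 0.009, 0.2397]
orientation: [0.708, -0.03, 0.705, 0.029]
wrist_force: [-0.3, 0.2, -0.8]
finger_gap: 0.0219
```

Run:
```python
from h import *
look(10)
for n in ['scene','wrist']:
    p,d,X=cloud(n); print(n)
    for t in ['buckle_a','steel_ring','die','wax_tin']:
        for o in env.silhouettes(n,t):
            m=o['mask']&(d>0)
            if m.sum()<20: continue
            Q=X[m]; z=np.percentile(Q[:,2],80); Q=Q[Q[:,2]>z-.006]
            r=cv2.minAreaRect((Q[:,:2]*1000).astype(np.float32))
            print(t,round(o['confidence'],2),'z',round(z,4),np.round(r[0],1),np.round(r[1],1),round(r[2],1),'block',bl(np.array(r[0])/1000))
```

```text
t 11.45 block [-15.7  17.2] z 0.23966193509699588 gap 0.021922592233326387 F [-0.3  0.2 -0.8] yaw err -0.0004 xaxis [ 0.005 -0.001 -1.   ]
scene
buckle_a 0.67 z 0.0135 [ 559.4 -207.5] [37. 41.] 4.8 block [ -35.7 -198.4]
buckle_a 0.64 z 0.0138 [ 515.1 -211.6] [37.4 43.8] 4.8 block [ -80.1 -198.8]
steel_ring 0.61 z 0.0456 [579.3  -7.5] [321.2 300.5] 4.7 block [ 0.8 -0.8]
die 0.77 z 0.0741 [703.9 -49.7] [ 56.6 101.4] 5.9 block [121.5 -53.2]
die 0.71 z 0.0987 [ 375.1 -428.9] [58.3 60.9] 87.7 block [-237.8 -403.8]
die 0.67 z 0.0456 [579.3  -6.9] [321.2 301.5] 4.7 block [ 0.9 -0.2]
wax_tin 0.49 z 0.0714 [685.6 102.7] [44.4 46.7] 47.4 block [115.9 100.2]
wrist
buckle_a 0.62 z 0.0146 [ 550.2 -113.3] [ 34.2 230.9] 4.8 block [ -36.9 -103.7]
die 0.82 z 0.0749 [702.6 -49.1] [ 56.4 101. ] 6.2 block [120.3 -52.5]
die 0.39 z 0.0146 [ 550.2 -113.3] [ 34.2 230.9] 4.8 block [ -36.9 -103.7]
wax_tin 0.75 z 0.0714 [684.8 103. ] [46.9 47.4] 11.2 block [115.2 100.6]
```

View pics/c10.png

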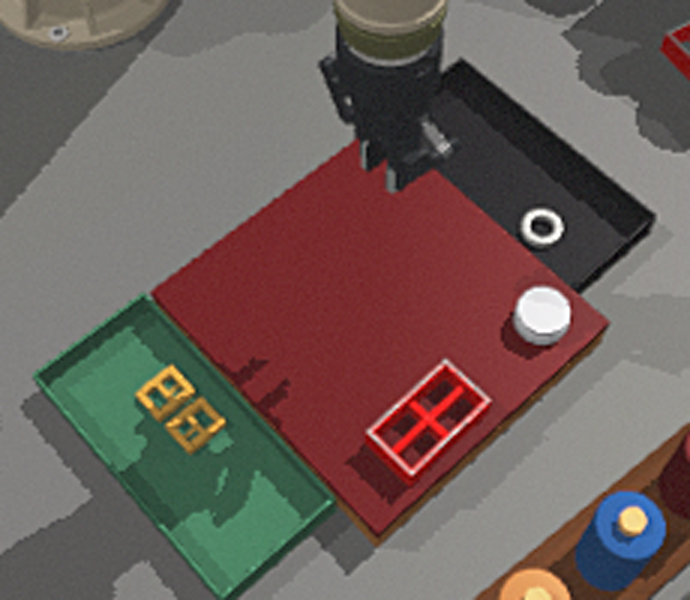

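View pics/w10.png

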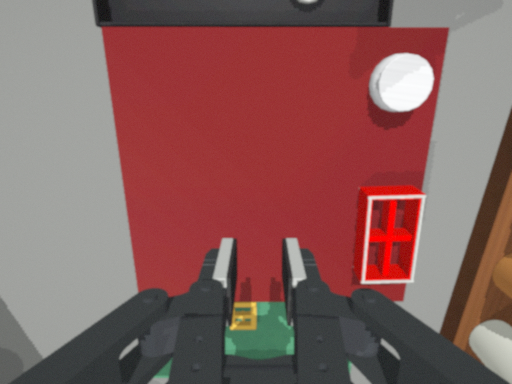

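Run:
```python
from h import *
p,d,X=cloud('scene')
m=np.zeros((384,512),bool); m[166:188,298:323]=True; m&=(p.min(-1)>110)&(d>0)
Q=X[m]; r=cv2.minAreaRect((Q[:,:2]*1000).astype(np.float32)); print(m.sum(),np.percentile(Q[:,2],[5,50,95]),r,bl(np.array(r[0])/1000))
rep(); print(env.hand_in())
```

```text
89 [0.00285024 0.01266561 0.01605864] ((595.7955932617188, 193.17037963867188), (40.1549072265625, 44.252681732177734), 41.13800048828125) [ 34.  197.8]
t 12.1 block [-15.7  19.3] z 0.2394625632047177 gap 0.021934730030734338 F [ 0.3  0.4 -0.4] yaw err 0.0039 xaxis [ 0.005 -0.001 -1.   ]
the job is handed in; nothing more can be done
None
```

I swept both brass buckles off the right side of the block into the green tray, then the steel ring off the left side into the black tray. All three were only pushed, with two fingertips set 16 to 22 mm apart. The job was handed in at 12.1 s with the arm clear above the block.

- **Hardware:** the last check showed all three flat on the tray floors, tops about 13 mm above the table. In block coordinates (x, y) the buckles are at about (-80, -199) and (-36, -198) mm, and the ring at (34, 198) mm.
- **Die and tin:** both measured within about 1 mm of where they started, which is within measurement error.
- **Everything else:** I did not re-measure the spare die, hammer, glue jar or bowl. The arm worked only over the block and the edges of the trays.
- **Checks that disagreed:** after the last push, the trained network mistook the block for the ring in the scene camera and missed the ring in the wrist camera. I confirmed the ring from the scene picture and its depth readings instead. The wrist camera's reading for the buckles was also wrong: only part of one was in view and the box came out far too long.
- **Forces:** the wrist force readings at the end of each move stayed under about 2 N.

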